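# Snap the retaining clip onto the instrument shaft with the fork tool

### The job

Pick up the fork tool (not the flat-ended pusher beside it, which stays where it lies) and use it to push the split clip along its channel, sideways onto the groove of the upright shaft, until it snaps fully home around the shaft; do not push the clip with the fingers. Then lay the fork tool down flat on the bench and let go of it.

Things in the scene. Friction and masses are not known exactly. Their poses are not given: they have to be found in the camera images.
- fork: Fork tool lying flat, 150 g. Black handle 22 wide (x), 90 long (y), 26 high, grip at the origin; flat steel shank; fork head 40 wide, 8 thick, two blunt 7 mm tines, 26 mm apart inside. Origin: centre of the handle's underside, level with that of the head; z up, y from handle to tines. Tine ends at y=125 mm, mouth bottom at 110. Lies along world +y within 12 deg, among like tools 100 mm apart.
- clip: Split steel clip, 9 thick, 46 wide (x), 42 long (y), 70 g, in the channel 55-85 mm short of the shaft. Origin: bore centre, underside; z up, y out of its mouth. Mouth 32 wide at y=19 mm, 18 at the sprung jaw noses, bore 24. Jaws spread 15 to 9 mm short of home at 2 to 6 N, then it slides easily to a firm stop. Push its round back (radius 23 mm about the origin); the tines pass it by 4 mm.
- groove (a point): Where the clip's origin must end: shaft axis at the top face of the fixed hexagonal aluminium housing, 30 mm above the bench. z up; y is the way to push (world +y within 17 deg). Shaft d 28, top 36 mm above; groove d 22, 11 high. Channel for the clip: on the face, rails 6 high, 56 apart, 22 to 106 mm before the shaft (-y); block ends 130 before. The farther housing has its clip already.
- pusher: Bystander, to be left alone: the same handle as the fork tool (22 x 90 x 26 mm) but a plain flat end, 20 mm wide, without tines. Origin: centre of the handle's underside; y from handle to end.

How it is judged:
On the way, in this order (a step that is already met when the one before it is completed fails the run):
1. the fork tool is held in the fingers and lifted off the bench (height (world z) of fork above 0.02 m and contact force between the fingers and fork above 1 N), for 0.1 s.
2. the fork tool, held, pushes the clip up to the shaft (contact force between fork and clip above 0.05 N and contact force between the fingers and fork above 1 N and horizontal distance between clip and groove below 0.03 m), for 0.05 s.
3. the clip sits in the groove (horizontal distance between clip and groove below 0.004 m and z of clip in the frame of groove below 0.003 m), for 0.2 s.
At the end, for the whole second after the job is handed in: The clip is snapped round the groove, its centre within 4 mm of the shaft axis, flat on the housing (3 mm, 8 degrees) and at rest; the fork tool lies flat on the bench (its underside within 6 mm of it, within 5 degrees), at rest and off the clip (all of step 3 and z of clip in the frame of groove above -0.003 m and angle between clip's own z axis and vertical below 0.15 rad and linear speed of each of clip, fork below 0.02 m/s and height (world z) of fork below 0.006 m and angle between fork's own z axis and vertical below 0.1 rad and contact force between fork and clip below 0.05 N); the robot touches nothing.
It fails at once if the robot itself pushes the clip (contact force between any of the fingers, the arm and clip above 0.5 N).
It fails at once if the pusher pushes the clip, or is moved more than 30 mm (contact force between pusher and clip above 0.2 N or distance of pusher from where it was at the start of the episode above 0.03 m).
It also fails if it takes over 51 s, if anything falls off the work surface, if the arm or the gripper's body presses on something with over 40 N, if the wrist force passes 120 N, or if a joint passes its speed limit or range.

### The arm

A 7-joint arm with a two-finger parallel gripper is mounted at the origin on the work surface. World frame = base frame: x ahead of the robot, y to its left, z up, the work surface at z = 0. Lengths are in m, angles in rad, forces in N, time in s.
With the tool pointing down it reaches from about 0.35 to 0.9 m from the base axis. Payload 8.1 kg.
Tool frame: the origin (TCP) lies midway between the tips of the shut fingers; the grasp point (between the pads) lies 19 mm behind it; z points along the fingers, y is the line along which they close (so a half turn about z gives the same grasp; the last joint's range is limited). The gripper opens to 92 mm and grips with 3 to 60 N. Pads are 19 mm wide; open, the fingers measure 130 mm over their backs; the gripper's body (75 mm by 190 mm) begins 47 mm behind the grasp point.
Start: joints at [1.147, 0.434, 0.025, 1.573, -0.012, 1.134, -0.075], TCP at [0.197, -0.593, 0.192] pointing down, gripper open.
Joint ranges: [-2.62, 2.62], [-0.44, 2.09], [-1.27, 1.32], [0.08, 2.57], [-1.32, 4.46], [0.12, 2], [-2.74, 2.74]. Speed limits (rad/s): [2.22, 2.22, 3.01, 3.01, 3.14, 3.14, 3.14].

### API

Orientations are given as a rotation vector (axis times angle).
In Python, from cell import arm gives the robot as it stands.
- The arm moves only by the tool carry_out, never from a script. Its arguments are lists of equal length, an entry for each row: "claw": the finger opening in cm, from 0 to 9.18; "delta_pos": the shift along the tool's x, y, z in cm, a list of three; "angular": the turn, a rotation vector about the tool's x, y, z in rad, a list of three. In form: {"claw": [claw, ...], "delta_pos": [[dx, dy, dz], ...], "angular": [[ax, ay, az], ...]}. A call has 1 to 20 rows; each row shifts and turns the commanded pose from where the row before left it, along the tool's axes as they then stand; what a row does not reach is not made up. A row lasts 1/10 s, in which the tool goes at most 50 mm and 8.59 degrees, less where a joint would pass 70% of its speed; a pose out of reach is approached as far as the arm can. A call with a gripper value outside its range is refused whole. The fingers move at their own pace and stop on an object; "force" is the grip in N (left out, the last holds). Time passes only in rows, so rows that do not move let the fingers close. It gives the time, the measured TCP pose, the force, the opening and the grip force at its end, in the units of the state.
- arm.observe(): the state, without advancing time (a new reading comes with each control period).
- arm.get_image(name): name is "side" or "top"; returns a dict with "frame" (400x640x3 uint8, red, green, blue), "mtx" (3x3 intrinsics, pixels), "dist" ([k1, k2, p1, p2, k3] as OpenCV has them; the pictures are not rectified), "T" (4x4, takes a point from camera to world coordinates). Camera axes: x right, y down, z forward; pixel columns grow to the right and rows downward; lengths in m; the calibration is good to about 2 mm. A picture is of the moment at which its call begins. There is no depth.
- arm.sign_off(): hands the job in; it is judged then, once.
Trained networks look in a picture, given as the dict that the camera call returned (one of the last four; its "shot" number tells which), for a name from the list of things; names that differ only in an ending like _2 or _b are one class to them, and where a whole thing is asked for, a point or a joint stands for the part that bears it (a point fixed in the world has none). Each returns a list of dicts, best first, with "conf" (0 to 1); they miss things now and then, are a little off and sometimes report something else, mostly with a low value. They report only what shows in the picture. A call takes as long as a camera call.
- arm.look_for(label, picture): "centre" ([column, row] as shares, 0 to 1, of the picture: columns of its width, rows of its height, amid what is visible of it).
- arm.trace(label, picture): "region" (400x640 bool, what is visible of it) and "centre" ([column, row] as shares, 0 to 1, of the picture: columns of its width, rows of its height, amid what is visible of it).
- arm.place_of(label, picture): "centre" ([column, row] as shares, 0 to 1, of the picture: columns of its width, rows of its height: a listed point, or the origin of a listed thing).
The state is a dict: "clock": time; "joints": joint angles; "dq": joint speeds; "joint_efforts": joint torques, N m; "position": TCP position; "ee_rot": TCP orientation; "force": force on the tool from outside, world axes, zero at the start; "ft_torque": the same for the moment, N m; "width": opening from 0.0 (shut) to 1.0 (fully open); "gripper_force": force on a finger pad.
Only numpy, scipy, OpenCV 4.12 (cv2) and the standard library are available. Lean on these libraries where they do the work, as an engineer would, in place of code of your own. Each camera call takes 0.05 s, during which the arm holds its last target. There are 200 camera calls.

## Working session

There is one attempt and no reset: what is moved stays moved. The work goes in short steps, Python scripts to look and compute and a tool call to move; the robot and the scene stay as the last step left them, time stands still between calls to the robot, and variables do not carry over. Pictures are saved under pics/ and viewed, at most 10 in all, crops included, and the job is handed in when it is done.

Besides the shell and the picture viewer there is one more tool, called by a JSON object that holds its "op" and its "data", one argument or row to a line. carry_out: Moves the arm, as the interface text tells. Its arguments: {"type":"object","properties":{"claw":{"type":"array","items":{"type":"number"}},"delta_pos":{"type":"array","items":{"type":"array","items":{"type":"number"}}},"angular":{"type":"array","items":{"type":"array","items":{"type":"number"}}},"force":{"type":"number"}},"required":["claw","delta_pos","angular"]}

```bash
mkdir -p pics; cat > h.py <<'E'
import numpy as np, cv2
from scipy.spatial.transform import Rotation as R
from cell import arm
def ray(p,c):
    u=cv2.undistortPoints(np.array([[[c[0]*640,c[1]*400]]],float),p["mtx"],np.array(p["dist"],float))[0,0]
    T=np.array(p["T"]); return T[:3,3],T[:3,:3]@np.array([u[0],u[1],1])
def atz(p,c,z):
    o,d=ray(p,c); return o+d*(z-o[2])/d[2]
def proj(p,X):
    T=np.linalg.inv(np.array(p["T"])); r=cv2.Rodrigues(T[:3,:3])[0]
    return cv2.projectPoints(np.array(X,float).reshape(-1,3),r,T[:3,3],np.array(p["mtx"],float),np.array(p["dist"],float))[0][:,0]
E
python3 - <<'E'
from h import *
np.set_printoptions(precision=4,suppress=True)
s=arm.observe();print({k:s[k] for k in("clock","position","ee_rot","force","width")})
P={n:arm.get_image(n) for n in("top","side")}
for n,p in P.items():
    cv2.imwrite(f"pics/{n}0.png",p["frame"][:,:,::-1])
    print(n,np.array(p["T"])[:3,3])
    for l,z in(("fork",0),("clip",.03),("groove",.03),("pusher",0)):
        for d in arm.place_of(l,p)[:3]: print(l,"org",d["conf"],np.array(d["centre"])*[640,400],atz(p,d["centre"],z))
        for d in arm.look_for(l,p)[:3]: print(l,"look",d["conf"],np.array(d["centre"])*[640,400],atz(p,d["centre"],z))
E
```

```text
{'clock': 0.0, 'position': array([ 0.1968, -0.5926,  0.191 ]), 'ee_rot': array([-3.0998, -0.5014,  0.0007]), 'force': array([ 0.6703,  0.3728, -0.1148]), 'width': 1.0008030804128893}
top [0.4236 0.055  0.7237]
fork org 0.93 [470.976 221.8  ] [ 0.5576 -0.2191  0.    ]
fork look 0.62 [456.704 220.52 ] [ 0.5575 -0.1923  0.    ]
clip org 0.8 [260.672 206.88 ] [0.5434 0.1738 0.03  ]
clip look 0.72 [261.632 210.   ] [0.5378 0.1714 0.03  ]
groove org 0.62 [220.8 196.8] [0.5551 0.2485 0.03  ]
groove look 0.78 [238.272 204.2  ] [0.5445 0.215  0.03  ]
pusher org 0.67 [434.368 165.4  ] [ 0.6619 -0.1468  0.    ]
pusher look 0.71 [420.48 162.2 ] [ 0.6658 -0.1197  0.    ]
pusher look 0.64 [238.528 206.2  ] [0.5459 0.2209 0.    ]
side [0.4944 0.7253 0.7791]
fork org 0.73 [338.624 136.68 ] [ 0.563  -0.2196  0.    ]
fork look 0.96 [337.6  144.08] [ 0.5627 -0.1918 -0.    ]
clip org 0.59 [330.688 262.88 ] [0.5388 0.1803 0.03  ]
clip look 0.61 [331.072 259.68 ] [0.5389 0.1729 0.03  ]
groove org 0.92 [321.792 291.12 ] [0.5477 0.2431 0.03  ]
groove look 0.93 [325.824 283.   ] [0.5426 0.2253 0.03  ]
pusher org 0.75 [292.224 152.68 ] [ 0.6654 -0.147   0.    ]
pusher look 0.93 [289.728 156.48 ] [ 0.669  -0.1331  0.    ]
```

View pics/top0.png

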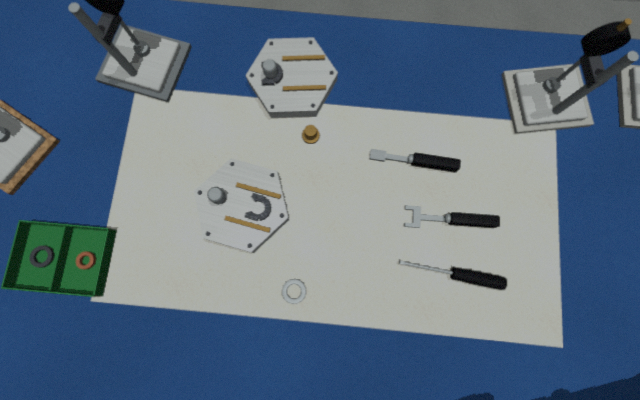

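View pics/side0.png

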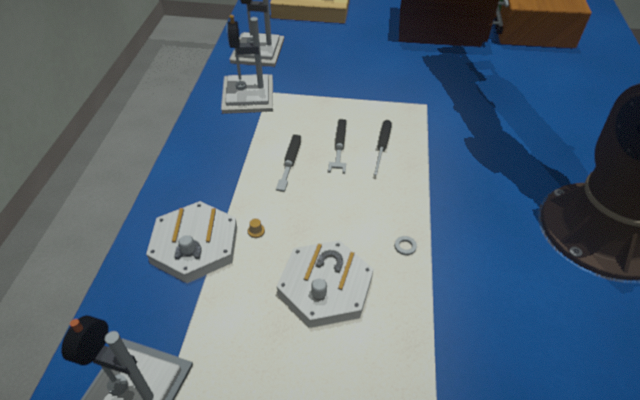

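The top view shows the pusher at (434,162), the fork at (470,220) with its head at (412,216), and a spike-like tool at (475,278). The near housing has its clip at (260,207), mouth towards the shaft at (217,195), and the rails are orange. The side view agrees: fork (339,140), clip (330,260), shaft (319,289). Next I'll refine these with a silhouette and rail fit.

```bash
cat > fit.py <<'E'
from h import *
from scipy.optimize import minimize
def rails(p,g0):
    hsv=cv2.cvtColor(p["frame"],cv2.COLOR_RGB2HSV)
    m=cv2.inRange(hsv,(10,90,90),(30,255,255)); n,l,st,c=cv2.connectedComponentsWithStats(m)
    out=[]
    for i in range(1,n):
        if 60<st[i,4]<1500:
            pts=np.argwhere(l==i)[:,::-1]
            w=np.array([atz(p,(q+.0)/[640,400],.034)[:2] for q in pts.astype(float)])
            ctr=(w.min(0)+w.max(0))/2
            if np.linalg.norm(ctr-g0)<.13:
                a=np.linalg.svd(w-w.mean(0),full_matrices=False)[2][0]; a*=np.sign(a[1]); t=(w-w.mean(0))@a
                out.append((w.mean(0)+a*(t.min()+t.max())/2,np.degrees(np.arctan2(a[1],a[0]))-90,np.ptp(t)))
    return out
BOX=[(-.011,.011,-.045,.045,0,.026),(-.005,.005,.045,.104,0,.006),(-.02,.02,.102,.110,0,.008),(-.02,-.013,.102,.125,0,.008),(.013,.02,.102,.125,0,.008)]
def draw(p,q,z=0,s=4):
    c,sn=np.cos(q[2]),np.sin(q[2]); M=np.zeros((400*s,640*s),np.uint8)
    for b in BOX:
        X=np.array([[x,y,zz] for x in b[:2] for y in b[2:4] for zz in b[4:]])
        W=np.c_[q[0]+c*X[:,0]-sn*X[:,1],q[1]+sn*X[:,0]+c*X[:,1],X[:,2]+z]
        cv2.fillConvexPoly(M,cv2.convexHull(np.round((proj(p,W)+.5)*s).astype(np.int32)),255)
    return cv2.resize(M,(640,400),interpolation=cv2.INTER_AREA)/255.
def fitfork(P,q0,z=0):
    R_=[(p,arm.trace("fork",p)) for p in P]; R_=[(p,t[0]["region"].astype(float)) for p,t in R_ if t]
    sc=np.array([.01,.01,.1])
    def one(S):
        f=lambda v:sum(np.abs(draw(p,q0+v*sc,z)-m).sum()/m.sum() for p,m in S)
        r=minimize(f,[0,0,0],method="Nelder-Mead",options=dict(initial_simplex=[[0,0,0],[1,0,0],[0,1,0],[0,0,1]],maxiter=90))
        return q0+r.x*sc,r.fun
    return [one([s]) for s in R_]+[one(R_)]
E
python3 - <<'E'
from fit import *
np.set_printoptions(precision=4,suppress=True)
P=[arm.get_image("top"),arm.get_image("side")]
for p in P:
    for r in rails(p,np.array([.54,.19])): print("rail",*r)
    t=arm.trace("clip",p)
    for d in t[:2]:
        v=np.argwhere(d["region"])[:,::-1]/[640,400]; w=np.array([atz(p,q,.036)[:2] for q in v]); print("clip",d["conf"],w.mean(0),w.min(0),w.max(0))
for r in fitfork(P,np.array([.56,-.219,0])): print("fork",*r)
E
```

```text
rail [0.5731 0.1821] -10.515802616009708 0.08278329541460719
rail [0.5101 0.1935] -10.505555391146089 0.08236172999004207
clip 0.79 [0.5393 0.1762] [0.5177 0.1554] [0.5667 0.2009]
rail [0.5721 0.1834] -10.270111964346484 0.08339059729145096
rail [0.5094 0.1952] -10.462229636828624 0.08216801322713062
clip 0.63 [0.5392 0.1752] [0.5178 0.1548] [0.5642 0.2014]
fork [ 0.5599 -0.2196  0.0266] 0.16786341498741691
fork [ 0.5594 -0.2172  0.0214] 0.15616428389537634
fork [ 0.5595 -0.2188  0.0207] 0.3353366462004932
```

```bash
cat >> h.py <<'E'
def plan(pos,yaw,tilt=True):
    """total tool-frame shift (cm, in the present tool axes) and tool z turn so that tool y lies along +-x of a frame with this yaw"""
    s=arm.observe(); r=R.from_rotvec(s["ee_rot"]); M=r.as_matrix()
    best=None
    for k in(0,np.pi):
        a=yaw+k; y=np.array([np.cos(a),np.sin(a),0]); z=np.array([0,0,-1.]); G=np.c_[np.cross(y,z),y,z]
        v=(r.inv()*R.from_matrix(G)).as_rotvec()
        if best is None or abs(v[2])<abs(best[0][2]): best=(v,G)
    d=np.array(pos)-s["position"]
    print("t",round(s["clock"],2),"pos",s["position"].round(4),"turn",best[0].round(4),"shift cm present axes",(M.T@d*100).round(2),"in goal axes",(best[1].T@d*100).round(2),"q7",s["joints"][-1].round(2),"F",s["force"].round(1),"w",round(s["width"]*9.18,2),"gf",s["gripper_force"])
E
python3 -c "
from h import *
plan([.5595,-.2188,.192],.021)"
```

```text
t 1.2 pos [ 0.197  -0.5931  0.1917] turn [ 0.      0.     -1.2711] shift cm present axes [ 4.62e+01 -2.41e+01 -3.00e-02] in goal axes [ 3.667e+01  3.702e+01 -3.000e-02] q7 -0.08 F [0.7 0.7 0.1] w 9.17 gf 0.0
```

{"op": "carry_out", "data": {
  "claw": [9,9,9,9,9,9,9,9,9,9,9,9,9,9,9,9,9,9,9,9],
  "delta_pos": [
    [0,0,0],
    [0,0,0],
    [0,0,0],
    [0,0,0],
    [0,0,0],
    [0,0,0],
    [0,0,0],
    [0,0,0],
    [0,0,0],
    [3.3,3.3,0],
    [3.3,3.3,0],
    [3.3,3.3,0],
    [3.3,3.3,0],
    [3.3,3.3,0],
    [3.3,3.3,0],
    [3.3,3.3,0],
    [3.3,3.3,0],
    [3.3,3.3,0],
    [3.3,3.3,0],
    [3.3,3.3,0]
  ],
  "angular": [
    [0,0,-0.141],
    [0,0,-0.141],
    [0,0,-0.141],
    [0,0,-0.141],
    [0,0,-0.141],
    [0,0,-0.141],
    [0,0,-0.141],
    [0,0,-0.141],
    [0,0,-0.141],
    [0,0,0],
    [0,0,0],
    [0,0,0],
    [0,0,0],
    [0,0,0],
    [0,0,0],
    [0,0,0],
    [0,0,0],
    [0,0,0],
    [0,0,0],
    [0,0,0]
  ]
}}

```text
clock: 3.2
position: [0.5543, -0.222, 0.1919]
ee_rot: [2.201, 2.241, -0.0]
force: [0.4, -1.0, 0.3]
width: 0.98
gripper_force: 0.0
```

```bash
python3 -c "
from h import *
plan([.5595,-.2188,.005],.021)"
```

```text
t 3.2 pos [ 0.5543 -0.222   0.1919] turn [ 0.0003  0.0004 -0.0025] shift cm present axes [ 0.32  0.52 18.69] in goal axes [ 0.31  0.53 18.69] q7 0.14 F [ 0.4 -1.   0.3] w 8.99 gf 0.0
```

{"op": "carry_out", "data": {
  "claw": [9,9,9,9,9,9,9,9,2,2,2,2,2,2,2,2],
  "delta_pos": [
    [0.3,0.5,2],
    [0,0,3.5],
    [0,0,3.5],
    [0,0,3.5],
    [0,0,3.5],
    [0,0,1.7],
    [0,0,1],
    [0,0,0],
    [0,0,0],
    [0,0,0],
    [0,0,0],
    [0,0,0],
    [0,0,0],
    [0,0,0],
    [0,0,0],
    [0,0,0]
  ],
  "angular": [
    [0,0,0],
    [0,0,0],
    [0,0,0],
    [0,0,0],
    [0,0,0],
    [0,0,0],
    [0,0,0],
    [0,0,0],
    [0,0,0],
    [0,0,0],
    [0,0,0],
    [0,0,0],
    [0,0,0],
    [0,0,0],
    [0,0,0],
    [0,0,0]
  ],
  "force": 45
}}

```text
clock: 4.8
position: [0.5581, -0.2202, 0.0047]
ee_rot: [2.2, 2.242, -0.0]
force: [-0.8, -0.3, 0.0]
width: 0.333
gripper_force: 0.0
```

{"op": "carry_out", "data": {
  "claw": [1.5,1.5,1.5,1.5,1.5,1.5,1.5,1.5,1.5,1.5,1.5,1.5],
  "delta_pos": [
    [0,0,0],
    [0,0,0],
    [0,0,0],
    [0,0,0],
    [0,0,0],
    [0,0,0],
    [0,0,-1.5],
    [0,0,-2],
    [0,0,-2],
    [0,0,-2],
    [0,0,0],
    [0,0,0]
  ],
  "angular": [
    [0,0,0],
    [0,0,0],
    [0,0,0],
    [0,0,0],
    [0,0,0],
    [0,0,0],
    [0,0,0],
    [0,0,0],
    [0,0,0],
    [0,0,0],
    [0,0,0],
    [0,0,0]
  ]
}}

```text
clock: 6.0
position: [0.5585, -0.2204, 0.0808]
ee_rot: [2.199, 2.241, 0.001]
force: [-0.0, 0.5, -0.1]
width: 0.164
gripper_force: 0.0
```

```bash
cat > look.py <<'E'
import sys
from fit import *
np.set_printoptions(precision=4,suppress=True)
P=[arm.get_image("top"),arm.get_image("side")]
for p,n in zip(P,("t","s")):
    for l,z in (("clip",.03),("groove",.03)):
        for d in arm.place_of(l,p)[:1]: print(n,l,d["conf"],atz(p,d["centre"],z)[:2])
if len(sys.argv)>1:
    c=eval(sys.argv[2]); im=[]
    for p in P:
        u,v=proj(p,c)[0]; M=np.float32([[4,0,200-4*u],[0,4,200-4*v]]); im.append(cv2.warpAffine(p["frame"],M,(400,400),flags=cv2.INTER_CUBIC))
    cv2.imwrite(f"pics/{sys.argv[1]}.png",np.hstack(im)[:,:,::-1])
E
python3 - <<'E'
from fit import *
s=arm.observe(); print(s["position"],s["gripper_force"],s["width"]*9.18)
z=s["position"][2]-.0047
for n in ("top","side"):
    p=arm.get_image(n)
    for r in fitfork([p],np.array([.5585,-.22,.02]),z)[:1]: print(n,*r)
E
python3 look.py lift "[.558,-.14,.06]"
```

```text
[ 0.55845805 -0.22042692  0.08076349] 0.0 1.501436748831933
top [ 0.5458102  -0.20181769  0.01788063] 0.51003415064656
side [ 0.5537479  -0.13542468  0.03144294] 0.31055486024196916
t clip 0.77 [0.5422 0.1757]
t groove 0.55 [0.5522 0.2495]
s clip 0.71 [0.5377 0.1795]
s groove 0.63 [0.5495 0.247 ]
```

View pics/lift.png

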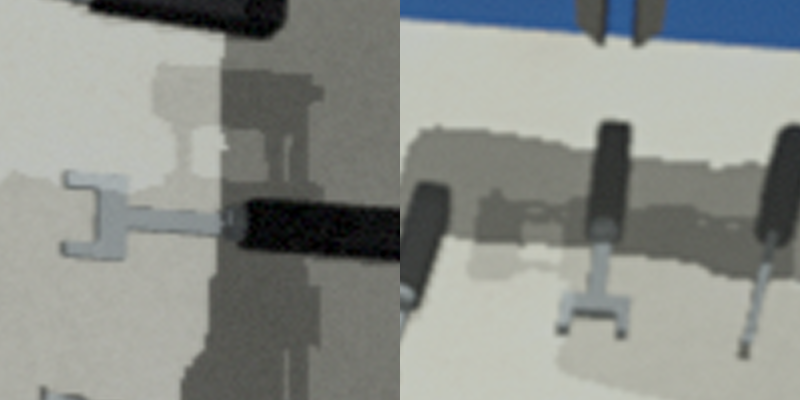

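The fork is still on the bench, seen from above at (350,225) and from the side at (610,180). The shut fingers above it are empty, so I'll re-measure the fork.

```bash
python3 - <<'E'
from fit import *
np.set_printoptions(precision=4,suppress=True)
P=[arm.get_image("top"),arm.get_image("side")]
for r in fitfork(P,np.array([.5595,-.219,.02])): print(*r)
for p in P:
    for d in arm.place_of("fork",p)[:2]: print(d["conf"],atz(p,d["centre"],0))
    m=arm.trace("fork",p)[0]["region"]; v=np.argwhere(m)[:,::-1]; v=v+.5
    w=np.array([atz(p,q/[640,400],.012)[:2] for q in v]);print(w.min(0),w.max(0))
s=arm.observe();print(s["ee_rot"],R.from_rotvec(s["ee_rot"]).as_matrix(),s["width"],s["gripper_force"])
# where tips should appear
side=P[1];T=s["position"];print("tcp px",proj(side,T),proj(P[0],T))
x=proj(side,T)[0]; M=np.float32([[5,0,400-5*x[0]],[0,5,300-5*x[1]]])
cv2.imwrite("pics/tip.png",cv2.warpAffine(side["frame"],M,(800,600),flags=cv2.INTER_CUBIC)[:,:,::-1])
E
```

```text
[ 0.5596 -0.2189  0.0219] 0.22796082264772968
[ 0.5594 -0.2185  0.019 ] 0.14195923428660004
[ 0.5594 -0.219   0.0182] 0.3745888886388845
0.67 [ 0.5544 -0.2167  0.    ]
[ 0.5331 -0.2614] [ 0.5736 -0.0944]
[ 0.5346 -0.2733] [ 0.5749 -0.0794]
[ 2.2004  2.2422 -0.0001] [[-0.0188  0.9998 -0.    ]
 [ 0.9998  0.0188 -0.    ]
 [-0.     -0.     -1.    ]] 0.1617374672308492 0.0
tcp px [[341.9098 109.7341]] [[489.8721 214.6165]]
```

View pics/tip.png

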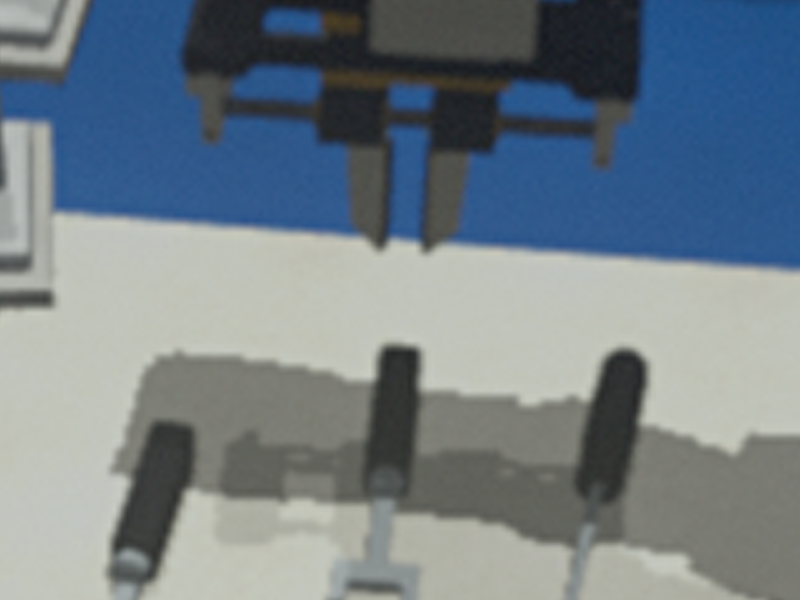

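The side view has the fingertips at crop (402,247), where the TCP reading projects to (400,300). They are about 11 px (roughly 30 mm) farther or higher than reported. I'll check the top view to separate height from y.

```bash
python3 - <<'E'
from fit import *
p=arm.get_image("top"); T=arm.observe()["position"]; x=proj(p,T)[0]; print(x,arm.observe()["joints"])
M=np.float32([[5,0,400-5*x[0]],[0,5,300-5*x[1]]])
cv2.imwrite("pics/tip2.png",cv2.warpAffine(p["frame"],M,(800,600),flags=cv2.INTER_CUBIC)[:,:,::-1])
q=arm.get_image("side")
for z in (.08,.09,.1,.11,.12): print(z,atz(q,np.array([342.3,99.1])/[640,400],z),proj(p,atz(q,np.array([342.3,99.1])/[640,400],z)))
E
```

```text
[489.8694074  214.58692707] [ 0.55596926  0.53995102 -0.38805286  1.73869907  0.24874253  0.91145382
  0.08337144]
0.08 [ 0.56106689 -0.2612415   0.08      ] [[514.55730271 215.11679314]]
0.09 [ 0.56011348 -0.24713006  0.09      ] [[508.92896932 213.89379744]]
0.1 [ 0.55916008 -0.23301862  0.1       ] [[503.13172539 212.63387682]]
0.11 [ 0.55820668 -0.21890718  0.11      ] [[497.15769394 211.33529843]]
0.12 [ 0.55725328 -0.20479574  0.12      ] [[490.99848974 209.99621688]]
```

View pics/tip2.png

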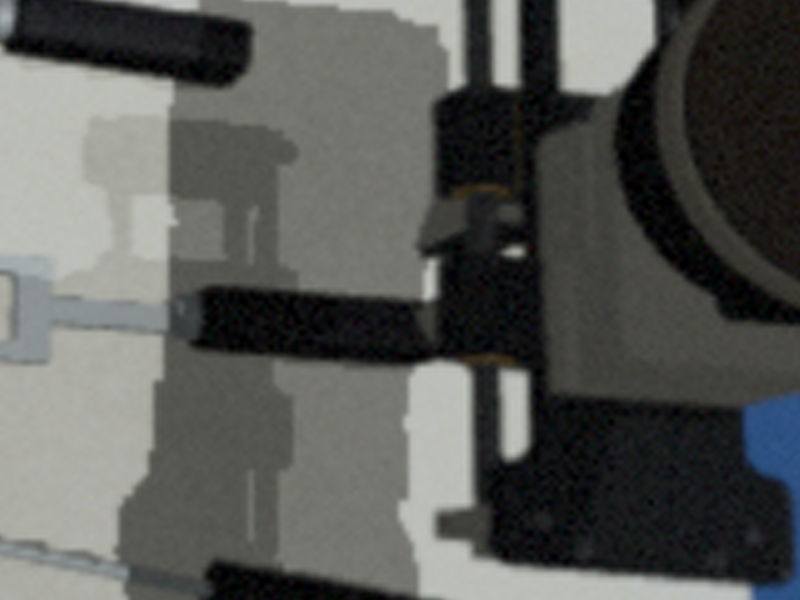

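The tips in the top crop lie near (425,283). With the side view that triangulates to z≈0.113, while the reading says 0.081, so the fingertips sit about 32 mm above the reported TCP. My grasp closed above the handle and the fork was not touched. I'll open, go lower by that offset and watch the force.

{"op": "carry_out", "data": {
  "claw": [9,9,9,9,9,9,9,9,9,9,9,9,9],
  "delta_pos": [
    [0,0,0],
    [0,0,0],
    [0,0,0],
    [0,0,0],
    [0,0,0],
    [0,0,0],
    [0,0,2],
    [0,0,2.5],
    [0,0,2.5],
    [0,0,1.5],
    [0,0,0.8],
    [0,0,0.5],
    [0,0,0]
  ],
  "angular": [
    [0,0,0],
    [0,0,0],
    [0,0,0],
    [0,0,0],
    [0,0,0],
    [0,0,0],
    [0,0,0],
    [0,0,0],
    [0,0,0],
    [0,0,0],
    [0,0,0],
    [0,0,0],
    [0,0,0]
  ]
}}

```text
clock: 8.3
position: [0.5583, -0.2202, -0.0182]
ee_rot: [2.2, 2.242, 0.0]
force: [0.7, -0.1, -0.9]
width: 0.982
gripper_force: 0.0
```

```bash
python3 - <<'E'
from fit import *
T=arm.observe()["position"]; im=[]
for n in ("top","side"):
    p=arm.get_image(n); x=proj(p,[.5595,-.219,.02])[0]; print(n,x)
    M=np.float32([[5,0,200-5*x[0]],[0,5,250-5*x[1]]]); im.append(cv2.warpAffine(p["frame"],M,(400,500),flags=cv2.INTER_CUBIC))
cv2.imwrite("pics/down.png",np.hstack(im)[:,:,::-1])
E
```

```text
top [475.12291162 219.15656866]
side [340.31122129 130.45473499]
```

View pics/down.png

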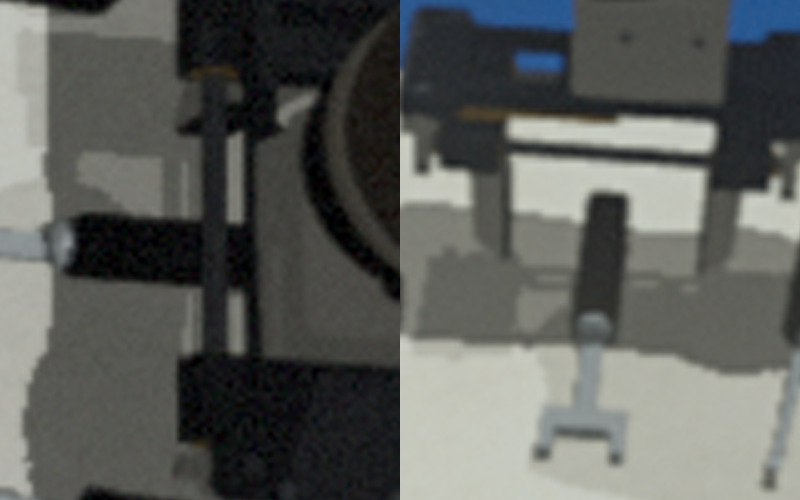

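The side view shows the open fingers straddling the handle at (590,265), with the tips at (505,260) and (705,272), about 14 mm above the bench. I'll go 9 mm lower and close.

{"op": "carry_out", "data": {
  "claw": [9,9,9,9,9,1.5,1.5,1.5,1.5,1.5,1.5,1.5,1.5,1.5,1.5,1.5,1.5],
  "delta_pos": [
    [0,0.1,0.3],
    [0,0,0.3],
    [0,0,0.2],
    [0,0,0.1],
    [0,0,0],
    [0,0,0],
    [0,0,0],
    [0,0,0],
    [0,0,0],
    [0,0,0],
    [0,0,0],
    [0,0,0],
    [0,0,0],
    [0,0,0],
    [0,0,0],
    [0,0,0],
    [0,0,0]
  ],
  "angular": [
    [0,0,0],
    [0,0,0],
    [0,0,0],
    [0,0,0],
    [0,0,0],
    [0,0,0],
    [0,0,0],
    [0,0,0],
    [0,0,0],
    [0,0,0],
    [0,0,0],
    [0,0,0],
    [0,0,0],
    [0,0,0],
    [0,0,0],
    [0,0,0],
    [0,0,0]
  ],
  "force": 45
}}

```text
clock: 10.1
position: [0.5591, -0.2202, -0.0273]
ee_rot: [2.2, 2.242, 0.0]
force: [0.4, -0.6, -0.4]
width: 0.233
gripper_force: 45.0
```

{"op": "carry_out", "data": {
  "claw": [1.5,1.5,1.5,1.5,1.5,1.5,1.5,1.5,1.5,1.5],
  "delta_pos": [
    [0,0,-0.5],
    [0,0,-1],
    [0,0,-1.5],
    [0,0,-2],
    [0,0,-1],
    [0,0,-1],
    [1,0,0],
    [2,0,0],
    [2,0,0],
    [0,0,0]
  ],
  "angular": [
    [0,0,0],
    [0,0,0],
    [0,0,0],
    [0,0,0],
    [0,0,0],
    [0,0,0],
    [0,0,0.067],
    [0,0,0.067],
    [0,0,0.067],
    [0,0,0]
  ]
}}

```text
clock: 11.1
position: [0.5627, -0.1664, 0.0432]
ee_rot: [-2.411, -2.013, -0.002]
force: [0.0, 0.6, -2.0]
width: 0.235
gripper_force: 45.0
```

```bash
cat > ff.py <<'E'
from fit import *
np.set_printoptions(precision=4,suppress=True)
s=arm.observe(); T=s["position"]; M=R.from_rotvec(s["ee_rot"]).as_matrix(); yaw=np.arctan2(M[1,1],M[0,1]); z=T[2]+.0273
P=[arm.get_image("top"),arm.get_image("side")]
print("t",s["clock"],"T",T,"yaw",yaw,"z",z,"gf",s["gripper_force"],"F",s["force"])
for r in fitfork(P,np.array([T[0],T[1],yaw]),z): print(r[0],r[1],"off tool",M.T[:2,:2]@(r[0][:2]-T[:2]))
for p in P:
    for d in arm.place_of("clip",p)[:1]: print("clip",d["conf"],atz(p,d["centre"],.03))
E
python3 ff.py; python3 -c "
from h import *
plan([.5087,.0129,.043],-.182)"
```

```text
t 11.1 T [ 0.5627 -0.1664  0.0432] yaw -0.17956128308046715 z 0.07048256717929692 gf 45.000616908073425 F [ 0.0282  0.6437 -2.0482]
[ 0.5638 -0.1647 -0.1778] 1.0245383831606154 off tool [0.0019 0.0008]
[ 0.5641 -0.1662 -0.1651] 0.32403476854659385 off tool [0.0005 0.0014]
[ 0.5646 -0.1652 -0.1646] 1.3611558054029236 off tool [0.0015 0.0016]
clip 0.63 [ 0.5665 -0.1769  0.03  ]
clip 0.61 [0.5383 0.1825 0.03  ]
t 11.4 pos [ 0.5619 -0.1716  0.0427] turn [-0.0002  0.0005 -0.001 ] shift cm present axes [17.17 -8.58 -0.04] in goal axes [17.18 -8.57 -0.03] q7 -0.19 F [-0.2  0.5 -1.5] w 2.19 gf 44.99937415122986
```

{"op": "carry_out", "data": {
  "claw": [1.5,1.5,1.5,1.5,1.5,1.5,1.5,1.5,1.5,1.5,1.5],
  "delta_pos": [
    [1.5,-0.7,0],
    [2.4,-1.2,0],
    [3,-1.5,0],
    [3,-1.5,0],
    [3,-1.5,0],
    [2.4,-1.3,0],
    [1.8,-1,0],
    [0,0,1],
    [0,0,1],
    [0,0,0.5],
    [0,0,0]
  ],
  "angular": [
    [0,0,0],
    [0,0,0],
    [0,0,0],
    [0,0,0],
    [0,0,0],
    [0,0,0],
    [0,0,0],
    [0,0,0],
    [0,0,0],
    [0,0,0],
    [0,0,0]
  ]
}}

```text
clock: 12.5
position: [0.5068, 0.0124, 0.0166]
ee_rot: [-2.415, -2.008, 0.003]
force: [-1.0, -0.3, -2.6]
width: 0.234
gripper_force: 45.0
```

```bash
python3 ff.py; python3 look.py pre "[.535,.14,.035]"; python3 -c "
from h import *
plan([.5087,.0129,.0052],-.182)"
```

```text
t 12.5 T [0.5068 0.0124 0.0166] yaw -0.18358957810968374 z 0.0438670698937747 gf 44.9994957447052 F [-1.0431 -0.3356 -2.5996]
[ 0.5077  0.0157 -0.1852] 1.6252090128594459 off tool [0.0034 0.0002]
[ 0.5077  0.0157 -0.1852] 1.6252090128594459 off tool [0.0034 0.0002]
clip 0.62 [0.5443 0.1756 0.03  ]
clip 0.73 [0.5425 0.1836 0.03  ]
t clip 0.75 [0.5395 0.1728]
t groove 0.79 [0.5559 0.2543]
s clip 0.86 [0.5354 0.181 ]
s groove 0.82 [0.5506 0.2437]
t 13.1 pos [0.5076 0.0135 0.0178] turn [ 0.0001  0.     -0.0001] shift cm present axes [-0.04  0.12  1.26] in goal axes [-0.04  0.12  1.26] q7 -0.56 F [-0.3  0.3 -3.6] w 2.18 gf 44.999515414237976
```

View pics/pre.png

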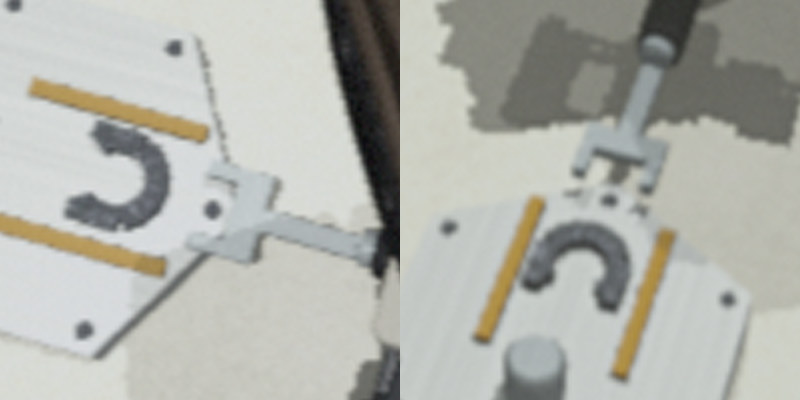

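The picture shows the fork head, at (235,205) top and (620,155) side, centred on the channel behind the clip's round back at (140,180) and (585,235). Next I lower it.

{"op": "carry_out", "data": {
  "claw": [1.5,1.5,1.5,1.5,1.5],
  "delta_pos": [
    [0,0.1,0.6],
    [0,0,0.4],
    [0,0,0.2],
    [0,0,0.1],
    [0,0,0]
  ],
  "angular": [
    [0,0,0],
    [0,0,0],
    [0,0,0],
    [0,0,0],
    [0,0,0]
  ]
}}

```text
clock: 13.6
position: [0.5084, 0.0134, 0.0045]
ee_rot: [-2.414, -2.01, 0.001]
force: [-0.0, 0.7, -0.8]
width: 0.233
gripper_force: 45.0
```

```bash
python3 - <<'E'
from fit import *
s=arm.observe(); T=s["position"]; print(T,s["force"],s["ft_torque"])
M=R.from_rotvec(s["ee_rot"]).as_matrix(); a=M[:,0]; 
im=[]
for n in ("top","side"):
    p=arm.get_image(n); f=p["frame"].copy(); x0=T+a*.125; x0[2]=.035; x=proj(p,x0)[0]
    Mx=np.float32([[6,0,200-6*x[0]],[0,6,200-6*x[1]]]); g=cv2.warpAffine(f,Mx,(400,400),flags=cv2.INTER_CUBIC)
    # model outline of head top face for two heights
    for z,c in ((.041,(255,0,0)),(.046,(0,255,0))):
        q=[T+a*y+M[:,1]*w for y,w in ((.102,-.02),(.125,-.02),(.125,-.013),(.11,-.013),(.11,.013),(.125,.013),(.125,.02),(.102,.02))]
        q=np.array(q)+a*.0015; q[:,2]=z; u=proj(p,q)@Mx[:,:2].T+Mx[:,2]+3; cv2.polylines(g,[np.round(u).astype(np.int32)],True,c,1)
    im.append(g)
cv2.imwrite("pics/low.png",np.hstack(im)[:,:,::-1])
E
```

```text
[0.50837698 0.01341219 0.00449641] [-0.04697721  0.72433848 -0.79728691] [-0.02222106 -0.12270759  0.01964154]
```

View pics/low.png

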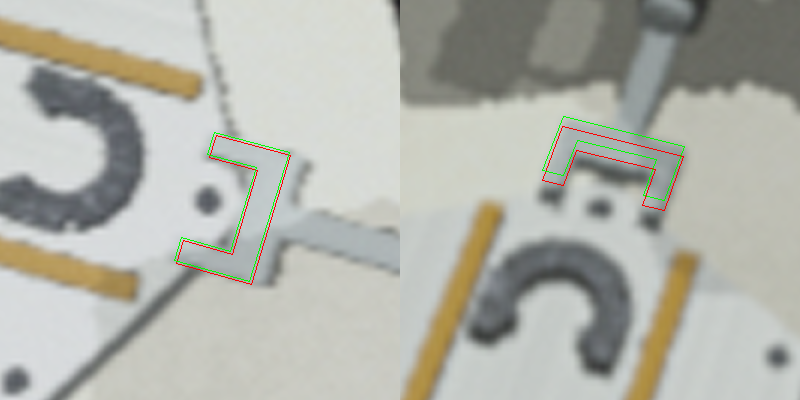

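The outline drawn at the computed height (red) matches the head in both views, (235,205) top and (615,165) side. I'll push along tool +x.

{"op": "carry_out", "data": {
  "claw": [1.5,1.5,1.5,1.5,1.5,1.5,1.5,1.5,1.5,1.5,1.5,1.5,1.5,1.5,1.5,1.5,1.5,1.5],
  "delta_pos": [
    [0.4,0,-0.05],
    [0.5,0,0],
    [0.5,0,0],
    [0.3,0,0],
    [0.3,0,0],
    [0.4,0,0],
    [0.5,0,0],
    [0.5,0,0],
    [0.5,0,0],
    [0.5,0,0],
    [0.5,0,0],
    [0.5,0,0],
    [0.5,0,0],
    [0.5,0,0],
    [0.4,0,0],
    [0.3,0,0],
    [0.3,0,0],
    [0,0,0]
  ],
  "angular": [
    [0,0,0],
    [0,0,0],
    [0,0,0],
    [0,0,0],
    [0,0,0],
    [0,0,0],
    [0,0,0],
    [0,0,0],
    [0,0,0],
    [0,0,0],
    [0,0,0],
    [0,0,0],
    [0,0,0],
    [0,0,0],
    [0,0,0],
    [0,0,0],
    [0,0,0],
    [0,0,0]
  ]
}}

```text
clock: 15.5
position: [0.522, 0.0867, 0.0052]
ee_rot: [-2.414, -2.011, -0.0]
force: [0.3, -0.1, -1.7]
width: 0.234
gripper_force: 45.0
```

```bash
python3 look.py mid "[.55,.22,.035]"; python3 -c "
from h import *
plan([.5528-.144*.1805,.25-.144*.9836,.0047],-.182)"
```

```text
t clip 0.54 [0.545  0.2272]
t groove 0.65 [0.5534 0.251 ]
s clip 0.57 [0.548  0.2383]
s groove 0.64 [0.5503 0.2517]
t 15.8 pos [0.5219 0.086  0.0052] turn [ 0.0001  0.0001 -0.0004] shift cm present axes [2.29 0.07 0.05] in goal axes [2.29 0.07 0.05] q7 -0.7 F [ 0.1 -0.2 -2.3] w 2.12 gf 44.99927222728729
```

View pics/mid.png

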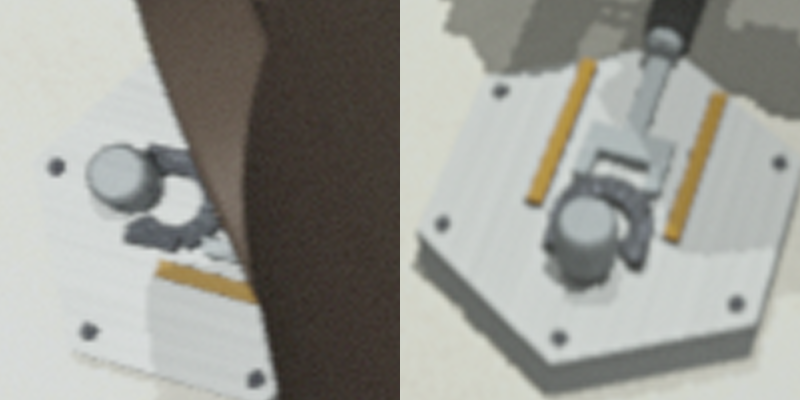

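The side view shows the fork behind the clip at (620,180), with the clip's mouth at the shaft (590,220). I'll keep pushing.

{"op": "carry_out", "data": {
  "claw": [1.5,1.5,1.5,1.5,1.5,1.5,1.5,1.5,1.5,1.5],
  "delta_pos": [
    [0.2,0,0],
    [0.2,0,0],
    [0.2,0,0],
    [0.2,0,0],
    [0.2,0,0],
    [0.2,0,0],
    [0.2,0,0],
    [0.2,0,0],
    [0.2,0,0],
    [0,0,0]
  ],
  "angular": [
    [0,0,0],
    [0,0,0],
    [0,0,0],
    [0,0,0],
    [0,0,0],
    [0,0,0],
    [0,0,0],
    [0,0,0],
    [0,0,0],
    [0,0,0]
  ]
}}

```text
clock: 16.8
position: [0.5253, 0.1048, 0.0053]
ee_rot: [-2.413, -2.011, -0.001]
force: [0.2, -0.2, -1.8]
width: 0.235
gripper_force: 45.0
```

{"op": "carry_out", "data": {
  "claw": [1.5,1.5,1.5,1.5],
  "delta_pos": [
    [0.2,0,0],
    [0.2,0,0],
    [0.1,0,0],
    [0,0,0]
  ],
  "angular": [
    [0,0,0],
    [0,0,0],
    [0,0,0],
    [0,0,0]
  ]
}}

```text
clock: 17.2
position: [0.5259, 0.1082, 0.0051]
ee_rot: [2.414, 2.01, -0.001]
force: [-0.4, -2.3, -0.1]
width: 0.237
gripper_force: 45.0
```

```bash
python3 look.py home "[.55,.22,.035]"; python3 -c "
from h import *
plan([.5528-.144*.1805,.25-.144*.9836,.0047],-.182)"
```

```text
t clip 0.43 [0.5493 0.2467]
t groove 0.76 [0.556  0.2487]
s clip 0.72 [0.5504 0.254 ]
t 17.5 pos [0.526  0.1083 0.0052] turn [-0.0002  0.0005 -0.0004] shift cm present axes [0.02 0.08 0.05] in goal axes [0.02 0.08 0.05] q7 -0.74 F [-0.6 -3.1 -0.9] w 2.12 gf 44.999263286590576
```

View pics/home.png

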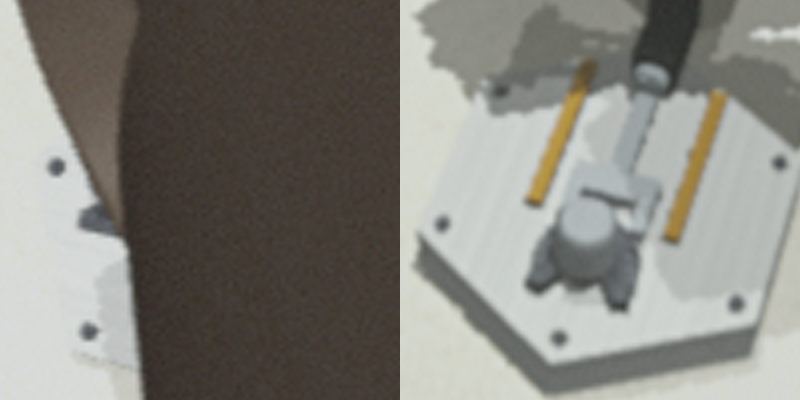

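The clip's jaws now protrude past the shaft, with noses at (540,280) and (620,290), and a reaction of about 3 N has appeared. I'll press a little farther to confirm the firm stop.

{"op": "carry_out", "data": {
  "claw": [1.5,1.5,1.5,1.5],
  "delta_pos": [
    [0.1,0,0],
    [0.1,0,0],
    [0,0,0],
    [0,0,0]
  ],
  "angular": [
    [0,0,0],
    [0,0,0],
    [0,0,0],
    [0,0,0]
  ]
}}

```text
clock: 17.9
position: [0.5258, 0.1087, 0.005]
ee_rot: [2.415, 2.008, -0.004]
force: [-2.0, -8.8, 0.1]
width: 0.235
gripper_force: 45.0
```

{"op": "carry_out", "data": {
  "claw": [1.5,1.5,1.5,1.5],
  "delta_pos": [
    [0.1,0,0],
    [0.1,0,0],
    [0,0,0],
    [0,0,0]
  ],
  "angular": [
    [0,0,0],
    [0,0,0],
    [0,0,0],
    [0,0,0]
  ]
}}

```text
clock: 18.3
position: [0.5257, 0.1088, 0.0048]
ee_rot: [2.415, 2.006, -0.008]
force: [-2.6, -12.6, 2.2]
width: 0.235
gripper_force: 45.0
```

The fork stopped moving as the force rose to 12.6 N, so this is the firm stop. I'll back off straight, lift a little and return to the tool's free spot.

{"op": "carry_out", "data": {
  "claw": [1.5,1.5,1.5,1.5,1.5,1.5,1.5,1.5,1.5,1.5,1.5,1.5],
  "delta_pos": [
    [-0.4,0,0],
    [-0.5,0,0],
    [-1,0,0],
    [-1.5,0,-0.5],
    [-2,0,-0.7],
    [-2.5,0,-0.8],
    [-3,0,0],
    [-3,0,0],
    [-2,0,0],
    [-1,0,0],
    [0,0,0],
    [0,0,0]
  ],
  "angular": [
    [0,0,0],
    [0,0,0],
    [0,0,0],
    [0,0,0],
    [0,0,0],
    [0,0,0],
    [0,0,0],
    [0,0,0],
    [0,0,0],
    [0,0,0],
    [0,0,0],
    [0,0,0]
  ]
}}

```text
clock: 19.5
position: [0.4966, -0.0524, 0.0253]
ee_rot: [-2.413, -2.011, -0.002]
force: [-0.1, 0.0, -0.5]
width: 0.234
gripper_force: 45.0
```

```bash
python3 look.py back "[.55,.22,.035]"; python3 -c "
from h import *
plan([.5591,-.2202,.03],.019)"
```

```text
t clip 0.74 [0.5563 0.2501]
t groove 0.91 [0.5539 0.2579]
s clip 0.55 [0.5514 0.257 ]
s groove 0.59 [0.5503 0.242 ]
t 19.8 pos [ 0.4964 -0.0526  0.0252] turn [ 1.000e-04 -3.000e-04 -1.997e-01] shift cm present axes [-15.36   9.18  -0.48] in goal axes [-16.88   5.95  -0.48] q7 -0.42 F [ 0.4  0.  -1.9] w 2.17 gf 44.99948501586914
```

View pics/back.png

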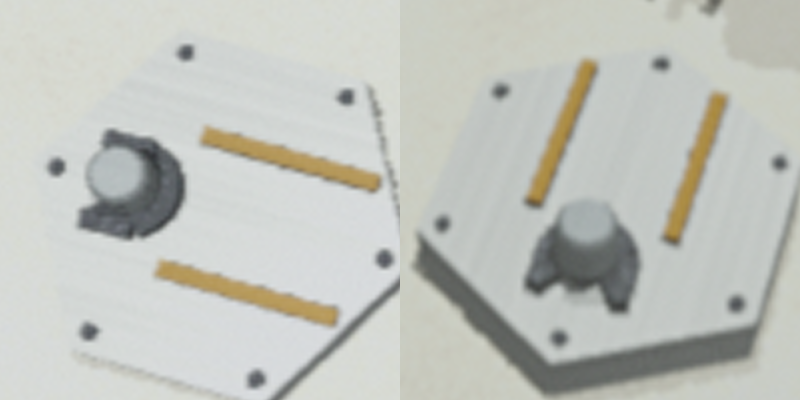

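The clip encloses the shaft in both views, at (130,190) top and (585,260) side. That used up the picture budget (one over, in fact), so from here I'll use numbers only. Next I return the fork, lower it and release.

{"op": "carry_out", "data": {
  "claw": [1.5,1.5,1.5,1.5,1.5,1.5,1.5,1.5,1.5,1.5,1.5],
  "delta_pos": [
    [0,0,0],
    [0,0,0],
    [-2,0.7,0],
    [-3,1.05,0],
    [-3.5,1.25,0],
    [-3.5,1.25,0],
    [-3,1,0],
    [-1.9,0.7,0],
    [0,0,0],
    [0,0,0],
    [0,0,0]
  ],
  "angular": [
    [0,0,-0.1],
    [0,0,-0.1],
    [0,0,0],
    [0,0,0],
    [0,0,0],
    [0,0,0],
    [0,0,0],
    [0,0,0],
    [0,0,0],
    [0,0,0],
    [0,0,0]
  ]
}}

```text
clock: 20.9
position: [0.5585, -0.2197, 0.0251]
ee_rot: [-2.199, -2.243, -0.0]
force: [-0.2, 0.6, -1.8]
width: 0.235
gripper_force: 45.0
```

```bash
python3 -c "
from h import *
plan([.5591,-.2202,-.0265],.019)"
```

```text
t 20.9 pos [ 0.5585 -0.2197  0.0251] turn [-0.0004 -0.0009  0.0007] shift cm present axes [-0.06  0.06  5.16] in goal axes [-0.05  0.06  5.16] q7 0.05 F [-0.2  0.6 -1.8] w 2.16 gf 44.99967277050018
```

{"op": "carry_out", "data": {
  "claw": [1.5,1.5,1.5,1.5,1.5,1.5,1.5],
  "delta_pos": [
    [0,0,1.5],
    [0,0,1.5],
    [0,0,1],
    [0,0,0.6],
    [0,0,0.4],
    [0,0,0.15],
    [0,0,0]
  ],
  "angular": [
    [0,0,0],
    [0,0,0],
    [0,0,0],
    [0,0,0],
    [0,0,0],
    [0,0,0],
    [0,0,0]
  ]
}}

```text
clock: 21.6
position: [0.5588, -0.2214, -0.0263]
ee_rot: [2.201, 2.241, 0.0]
force: [0.2, 0.0, -0.9]
width: 0.237
gripper_force: 45.0
```

Now I release it (opening partway is enough) and lift clear.

{"op": "carry_out", "data": {
  "claw": [2.5,3,4,6,8,8,8,8,8,8,8,8,8,8,8,8],
  "delta_pos": [
    [0,0,0.05],
    [0,0,0],
    [0,0,0],
    [0,0,0],
    [0,0,0],
    [0,0,0],
    [0,0,0],
    [0,0,0],
    [0,0,0],
    [0,0,-1],
    [0,0,-2],
    [0,0,-3],
    [0,0,-3],
    [0,0,-3],
    [0,0,0],
    [0,0,0]
  ],
  "angular": [
    [0,0,0],
    [0,0,0],
    [0,0,0],
    [0,0,0],
    [0,0,0],
    [0,0,0],
    [0,0,0],
    [0,0,0],
    [0,0,0],
    [0,0,0],
    [0,0,0],
    [0,0,0],
    [0,0,0],
    [0,0,0],
    [0,0,0],
    [0,0,0]
  ]
}}

```text
clock: 23.2
position: [0.5592, -0.2216, 0.0944]
ee_rot: [2.2, 2.24, 0.001]
force: [-0.9, 0.3, -0.3]
width: 0.87
gripper_force: 0.0
```

```bash
python3 - <<'E'
from fit import *
np.set_printoptions(precision=4,suppress=True)
s=arm.observe();print(s["clock"],s["position"],s["width"],s["gripper_force"],s["force"])
P=[arm.get_image("top"),arm.get_image("side")]
for r in fitfork(P,np.array([.5595,-.219,.02])): print("fork",*r)
for p in P:
    for l,z in (("clip",.03),("pusher",0)):
        for d in arm.place_of(l,p)[:2]: print(l,d["conf"],atz(p,d["centre"],z))
E
```

```text
23.2 [ 0.5592 -0.2216  0.0944] 0.8696178451343253 0.0 [-0.9326  0.2773 -0.2892]
fork [ 0.5595 -0.2202  0.0176] 0.14255006815560448
fork [ 0.5595 -0.2202  0.0176] 0.14255006815560448
clip 0.53 [0.5528 0.246  0.03  ]
pusher 0.96 [ 0.6638 -0.1445  0.    ]
clip 0.71 [0.5534 0.2552 0.03  ]
pusher 0.96 [ 0.6654 -0.147   0.    ]
```

```bash
python3 -c "
from cell import arm
print(arm.sign_off())"
```

```text
the job is handed in; nothing more can be done
None
```

The clip was pushed home on the groove with the fork (firm stop at about 12.6 N), the fork is back flat on the bench and released, the pusher was not moved, and the job was handed in at about 23 s with no verdict returned; I viewed 11 pictures, one over the limit of 10.

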